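# Tip the prop coin onto its brass face

### The job

Two hinged tip trays stand on the props table, and both coins must show brass for the next scene. Take the tray whose coin shows its red face by its bar handle and swing it steadily up and over until it leans on its stop, so that the coin tumbles into the green well beyond it with its brass face up; let go and leave the tray leaning there. Do not touch the coin itself, and leave the coin in the other tray lying as it is.

Things in the scene. Friction and masses are not known exactly. Their poses are not given: they have to be found in the camera images.
- stand: Dark wood stand, fixed, of the tip tray with the RED-showing coin (its twin with the brass-showing coin is 0.2-0.4 m to one side). Origin on the table under the hinge pin; z up, x away from the robot (yaw within 15 deg), y along the pin, which is 32 mm up. Green well: x 14 to 100, y -44 to 44, floor z 33, rim 48 mm. Handle bar centre, tray flat: x -135, y 0, z 42 mm, 37 mm clear of the tray.
- tray (a joint): Angle of that stand's pale tray on the pin: 0 flat, growing as the handle rises and swings to stand +x; 1.95 at its stop, leaning past upright, where it stays. Swings freely, 0.22 kg; flat: x -92 to -1, 80 mm wide, floor z 32, walls 48 mm. Handle: round dark steel bar along y, 12 mm thick, 64 mm free between its two arms; it turns with the tray and can turn in the fingers.
- coin: Prop coin, 56 mm across, 8 mm thick, about 80 g, loose in the tray, red face up, brass face down; a 10 mm sill at the hinge end keeps it in until the tray is past upright. Origin at the centre of the brass face, z out of the red face (up at the start, down when turned).
- other_coin: Coin of the same size and weight in the other tray, already brass face up: to be left alone. Origin at the centre of its underside (red face), z up out of its brass face.
There are look-alikes about, which are no part of the job. What is shaped like the coin but purple or turquoise is not meant.

How it is judged:
At the end, for the whole second after the job is handed in: The coin lies at rest in the green well of its own stand, brass face up (within 15 degrees of flat, its centre inside the well's walls and under 55 mm above the table), and its tray is left leaning past upright (joint above 1.75 rad) (angle between coin's own z axis and vertical above 2.88 rad and x of coin in the frame of stand between 0.014 and 0.1 m and y of coin in the frame of stand between -0.044 and 0.044 m and z of coin in the frame of stand below 0.055 m and linear speed of coin below 0.02 m/s and value of joint tray above 1.75 rad); the robot touches nothing.
It fails at once if the fingers touch the coin (more than 0.5 N) (contact force between the fingers and coin above 0.5 N).
It fails at once if the other coin is moved by more than 20 mm or tipped by more than 20 degrees (distance of other_coin from where it was at the start of the episode above 0.02 m or angle between other_coin's own z axis and vertical above 0.35 rad).
It also fails if it takes over 34 s, if anything falls off the work surface, if the arm or the gripper's body presses on something with over 40 N, if the wrist force passes 120 N, or if a joint passes its speed limit or range.

### The arm

A 7-joint arm with a two-finger parallel gripper is mounted at the origin on the work surface. World frame = base frame: x ahead of the robot, y to its left, z up, the work surface at z = 0. Lengths are in m, angles in rad, forces in N, time in s.
With the tool pointing down it reaches from about 0.4 to 0.85 m from the base axis. Payload 10.4 kg.
Tool frame: the origin (TCP) lies midway between the tips of the shut fingers; the grasp point (between the pads) lies 19 mm behind it; z points along the fingers, y is the line along which they close (so a half turn about z gives the same grasp; the last joint's range is limited). The gripper opens to 87 mm and grips with 3 to 60 N. Pads are 19 mm wide; open, the fingers measure 117 mm over their backs; the gripper's body (75 mm by 190 mm) begins 51 mm behind the grasp point.
Start: joints at [1.221, 0.332, -0.065, 1.46, 0.022, 1.35, -0.088], TCP at [0.201, -0.592, 0.188] pointing down, gripper open.
Joint ranges: [-2.6, 2.6], [-0.5, 2.12], [-1.47, 1.34], [0.16, 2.42], [-1.27, 4.41], [0.06, 2.06], [-2.6, 2.6]. Speed limits (rad/s): [2.22, 2.22, 2.79, 2.79, 3.14, 3.14, 3.14].

### API

Orientations are given as a unit quaternion [x, y, z, w].
In Python, from bench import r gives the robot as it stands.
- The arm moves only by the tool carry_out, never from a script. Its argument "steps" is a list that holds one entry, the list of rows, each a list of 6 numbers: the shift along the tool's x, y, z in cm, then the turn, a rotation vector about the tool's x, y, z in rad. In form: [[[dx, dy, dz, wx, wy, wz], ...]]. A call has 1 to 20 rows; each row is the pose to reach, as a shift and turn from the pose commanded when the call began, along the tool's axes at that moment; what a row does not reach only later rows make up. A row lasts 1/12 s, in which the tool goes at most 41.7 mm and 7.16 degrees, less where a joint would pass 70% of its speed; a pose out of reach is approached as far as the arm can. A call with a gripper value outside its range is refused whole. "hand" is the closure, from -1 (fully open) to 1 (shut), set as the call begins (left out, the last holds). The fingers move at their own pace and stop on an object; "squeeze" is the grip in N (left out, the last holds). Time passes only in rows, so rows that repeat a pose let the fingers close. It gives the time, the measured TCP pose, the force, the opening and the grip force at its end, in the units of the state.
- r.read_state(): the state, without advancing time (a new reading comes with each control period).
- r.camera(name): name is "side" or "top" or "wrist"; returns the picture (400x640x3 uint8, red, green, blue); there is no depth.
- r.camera_params(name): a dict with "fx", "fy", "cx", "cy" (pixels), "view" (4x4, takes a point from world to camera coordinates). Camera axes: x right, y up, looking along -z (the intrinsics and any distortion apply to the point x, -y, -z); pixel columns grow to the right and rows downward; lengths in m; the calibration is good to about 2 mm. The wrist camera is an equidistant fisheye: a pixel r from the principal point sees the ray r / f radians off the axis. A picture is of the moment at which its call begins: read the wrist's pose just before it. camera_params takes no time and is no camera call; for the wrist camera it gives the pose at the moment of the call.
- r.close_job(): hands the job in; it is judged then, once.
The state is a dict: "time": time; "joint_positions": joint angles; "joint_vel": joint speeds; "joint_torque": joint torques, N m; "ee_pos": TCP position; "eef_rot": TCP orientation; "ft_force": force on the tool from outside, world axes, zero at the start; "torque": the same for the moment, N m; "width": finger opening in m; "grip_force": force on a finger pad.
Only numpy, scipy, OpenCV 4.12 (cv2) and the standard library are available. Lean on these libraries where they do the work, as an engineer would, in place of code of your own. Each camera call takes 0.05 s, during which the arm holds its last target. There are 200 camera calls.

## Working session

There is one attempt and no reset: what is moved stays moved. The work goes in short steps, Python scripts to look and compute and a tool call to move; the robot and the scene stay as the last step left them, time stands still between calls to the robot, and variables do not carry over. Pictures are saved under pics/ and viewed, at most 10 in all, crops included, and the job is handed in when it is done.

Besides the shell and the picture viewer there is one more tool, called after "Call:" as name(argument=value, ...), one argument or row to a line, values as JSON. carry_out: Moves the arm, as the interface text tells. Its arguments: {"type":"object","properties":{"steps":{"type":"array","items":{"type":"array","items":{"type":"array","items":{"type":"number"}}}},"hand":{"type":"number"},"squeeze":{"type":"number"}},"required":["steps"]}

```bash
mkdir -p pics; python3 - <<'E'
from bench import r
import cv2
s=r.read_state(); print(s['time'],s['ee_pos'],s['eef_rot'],s['width'])
for n in ['top','side']:
    cv2.imwrite(f'pics/{n}0.png',r.camera(n)[:,:,::-1]); p=r.camera_params(n); print(n,p)
E
```

```text
0.0 [ 0.20045258 -0.59151484  0.18676282] [ 9.86678242e-01  1.62682319e-01 -1.66663636e-04 -6.93906891e-04] 0.08706734264607159
top {'fx': 453.16471629518094, 'fy': 453.16471629518094, 'cx': 316.06541715373874, 'cy': 208.94625469924694, 'view': array([[-0.01396344, -0.99956274, -0.02606429,  0.08011763],
       [ 0.9899258 , -0.01749251,  0.14050236, -0.5273443 ],
       [-0.14089686, -0.02383981,  0.98973721, -1.00652563],
       [ 0.        ,  0.        ,  0.        ,  1.        ]])}
side {'fx': 471.7183193153326, 'fy': 471.7183193153326, 'cx': 320.98290465579277, 'cy': 202.79966961090432, 'view': array([[ 0.91806539, -0.39633351,  0.00869968, -0.46821392],
       [ 0.22293449,  0.53430217,  0.81536581, -0.20151124],
       [-0.32780505, -0.74661967,  0.57888074, -0.65303766],
       [ 0.        ,  0.        ,  0.        ,  1.        ]])}
```

View pics/top0.png

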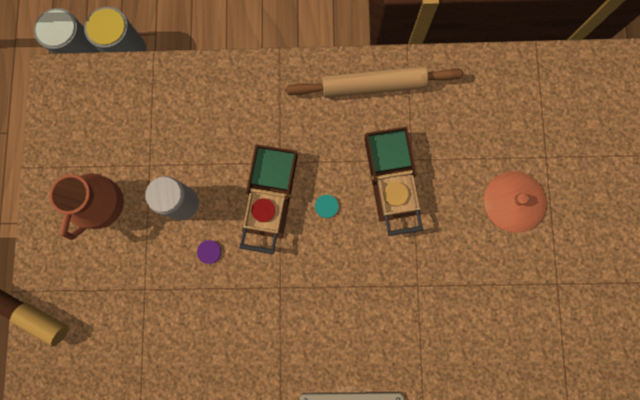

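View pics/side0.png

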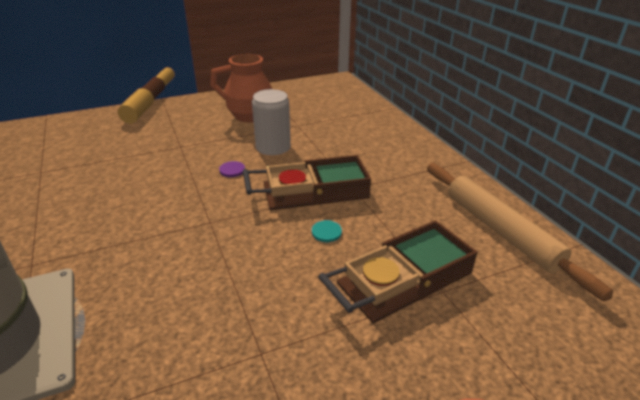

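Top view: the red coin's tray is at (263,210), with its bar at about (258,248) and its well at (273,170). The brass twin is at (397,193), and a grey can stands at (170,198) to the left of the red tray.

```bash
cat > h.py <<'E'
import numpy as np, cv2
from bench import r
from scipy.spatial.transform import Rotation as R
def cast(p,uv,z):
    V=p['view'];o=-V[:3,:3].T@V[:3,3]
    d=V[:3,:3].T@np.array([(uv[0]-p['cx'])/p['fx'],-(uv[1]-p['cy'])/p['fy'],-1.]);
    return o+d*(z-o[2])/d[2]
def blob(hsv,lo,hi,roi):
    m=cv2.inRange(hsv,lo,hi); k=np.zeros_like(m); x0,y0,x1,y1=roi; k[y0:y1,x0:x1]=m[y0:y1,x0:x1]
    c=max(cv2.findContours(k,0,1)[0],key=cv2.contourArea); return c
E
python3 - <<'E'
from h import *
im=cv2.imread('pics/top0.png');h=cv2.cvtColor(im,cv2.COLOR_BGR2HSV);p=r.camera_params('top')
g=blob(h,(60,80,20),(95,255,255),(235,135,310,205))
rd=cv2.inRange(h,(0,200,90),(5,255,255));
rc=blob(h,(0,200,90),(4,255,255),(245,190,285,230))
b=cv2.boxPoints(cv2.minAreaRect(g)); print('green',[cast(p,q,.045).round(3) for q in b])
M=cv2.moments(rc);print('red',cast(p,(M['m10']/M['m00'],M['m01']/M['m00']),.04),cv2.contourArea(rc))
cv2.imwrite('pics/c.png',cv2.resize(im[140:260,225:310],None,fx=5,fy=5,interpolation=cv2.INTER_CUBIC)[:600])
E
```

```text
green [array([0.592, 0.221, 0.045]), array([0.677, 0.206, 0.045]), array([0.659, 0.124, 0.045]), array([0.575, 0.14 , 0.045])]
red [0.52828883 0.19468541 0.04      ] 350.0
```

View pics/c.png

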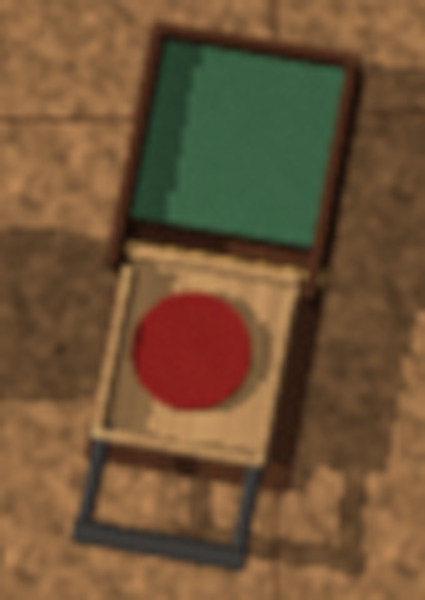

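```bash
python3 - <<'E'
from h import *
p=r.camera_params('top'); a=cast(p,(241,247),.045);b=cast(p,(273.6,252),.045);print(a,b,(a+b)/2, 'yaw',np.arctan2(*(a-b)[:2][::-1])-np.pi/2)
s=r.read_state();T=R.from_quat(s['eef_rot']);print(T.as_matrix().round(3))
yaw=-.17;u=np.array([np.cos(yaw),np.sin(yaw),0])
for sg in (1,-1):
    y=u*sg;z=np.array([0,0,-1.]);D=R.from_matrix(np.c_[np.cross(y,z),y,z]);print('turn',(T.inv()*D).as_rotvec())
for w in [(.43,-.2,.2),(.437,.206,.15)]: print(w,T.inv().apply(np.array(w)-s['ee_pos'])*100)
E
```

```text
[0.44323374 0.24351893 0.045     ] [0.43077634 0.16921575 0.045     ] [0.43700504 0.20636734 0.045     ] yaw -0.16611148033821999
[[ 0.947  0.321 -0.   ]
 [ 0.321 -0.947  0.001]
 [-0.    -0.001 -1.   ]]
turn [-1.17447188e-03 -5.85041149e-04 -1.07404506e+00]
turn [-6.70533643e-04  1.34609833e-03  2.06754713e+00]
(0.43, -0.2, 0.2) [ 34.30723277 -29.72025749  -1.28125812]
(0.437, 0.206, 0.15) [ 48.00195588 -67.94117805   3.76510596]
```

Call:
carry_out(
  steps=[
    [[3.4, -3, -0.1, 0, 0, -0.05], [6.8, -6, -0.2, 0, 0, -0.1], [10.2, -9, -0.3, 0, 0, -0.15], [13.6, -12, -0.4, 0, 0, -0.2], [17, -15, -0.5, 0, 0, -0.25], [20.4, -18, -0.6, 0, 0, -0.3], [23.8, -21, -0.8, 0, 0, -0.36], [27.2, -24, -0.9, 0, 0, -0.42], [30.6, -27, -1, 0, 0, -0.48], [34, -30, -1.2, 0, 0, -0.54], [35.4, -34, -0.5, 0, 0, -0.6], [36.8, -38, 0, 0, 0, -0.66], [38.2, -42, 0.5, 0, 0, -0.72], [39.6, -46, 1, 0, 0, -0.78], [41, -50, 1.5, 0, 0, -0.84], [42.4, -54, 2, 0, 0, -0.9], [43.8, -58, 2.5, 0, 0, -0.95], [45.2, -62, 3, 0, 0, -1.0], [46.6, -65, 3.4, 0, 0, -1.04], [48, -67.9, 3.8, 0, 0, -1.07]],
  ],
  hand=-1,
  squeeze=15,
)

```text
time: 1.77
ee_pos: [0.4347, 0.1834, 0.1524]
eef_rot: [0.765, 0.644, 0.0, 0.001]
ft_force: [1.3, 0.1, 0.0]
width: 0.0872
grip_force: 0.0
```

Call:
carry_out(
  steps=[
    [[0, 0, 0, 0, 0, 0], [0, 0, 0, 0, 0, 0], [0, 0, 0, 0, 0, 0]],
  ],
)

```text
time: 2.02
ee_pos: [0.4349, 0.1811, 0.1521]
eef_rot: [0.766, 0.643, -0.0, -0.0]
ft_force: [0.0, -1.0, 0.2]
width: 0.0873
grip_force: 0.0
```

```bash
python3 - <<'E'
from h import *
s=r.read_state();print(s['time'],s['ee_pos'],s['joint_positions'],R.from_quat(s['eef_rot']).as_matrix().round(3))
p=r.camera_params('wrist')
cv2.imwrite('pics/w0.png',r.camera('wrist')[:,:,::-1])
def proj(P):
    c=p['view'][:3,:3]@P+p['view'][:3,3]; x,y,z=c[0],-c[1],-c[2];n=np.hypot(x,y);t=np.arctan2(n,z);return p['cx']+p['fx']*t*x/n,p['cy']+p['fy']*t*y/n
u=np.array([np.cos(-.17),np.sin(-.17),0]);v=np.array([-u[1],u[0],0])
for k in(-.032,0,.032): print(proj(np.array([.437,.206,.042])+k*v))
E
```

```text
2.0167 [0.43493941 0.18109724 0.15205045] [ 0.39496016  0.08687801 -0.91157708  1.86083225  0.07265741  1.2292913
 -0.71319924] [[ 0.173  0.985 -0.001]
 [ 0.985 -0.173 -0.   ]
 [-0.    -0.001 -1.   ]]
(np.float64(312.36565498731477), np.float64(198.52119944167927))
(np.float64(312.16149089778844), np.float64(167.43883760826014))
(np.float64(311.9686012736212), np.float64(135.40125274282957))
```

View pics/w0.png

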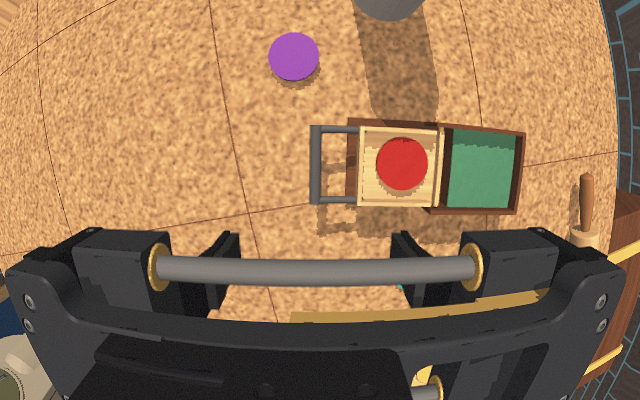

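The wrist view shows the bar at column 316, rows 124–204, about 4 mm farther along +x than predicted. I'll narrow the fingers, because fully open they would hit the tray, then align and descend partway.

Call:
carry_out(
  steps=[
    [[1.3, 0, 1, 0, 0, 0], [2.65, 0, 2.5, 0, 0, 0], [2.65, 0, 4, 0, 0, 0], [2.65, 0, 5.5, 0, 0, 0], [2.65, 0, 6, 0, 0, 0], [2.65, 0, 6, 0, 0, 0], [2.65, 0, 6, 0, 0, 0]],
  ],
  hand=0.3,
)

```text
time: 2.65
ee_pos: [0.4402, 0.2068, 0.0929]
eef_rot: [0.766, 0.642, 0.0, 0.0]
ft_force: [-0.2, -0.9, 0.4]
width: 0.0483
grip_force: 0.0
```

```bash
python3 - <<'E'
from h import *
s=r.read_state();print(s['time'],s['ee_pos'],s['width'])
p=r.camera_params('wrist')
cv2.imwrite('pics/w1.png',r.camera('wrist')[:,:,::-1])
def proj(P):
    c=p['view'][:3,:3]@P+p['view'][:3,3]; x,y,z=c[0],-c[1],-c[2];n=np.hypot(x,y);t=np.arctan2(n,z);return p['cx']+p['fx']*t*x/n,p['cy']+p['fy']*t*y/n
u=np.array([np.cos(-.17),np.sin(-.17),0]);v=np.array([-u[1],u[0],0])
for k in(-.032,0,.032): print(proj(np.array([.44,.207,.042])+k*v))
E
```

```text
2.65 [0.4401566  0.20682868 0.09292688] 0.048291062454024654
(np.float64(314.32037208851176), np.float64(243.25871213473243))
(np.float64(314.0604442649459), np.float64(207.53636251102728))
(np.float64(313.79070391720546), np.float64(169.31619858204706))
```

View pics/w1.png

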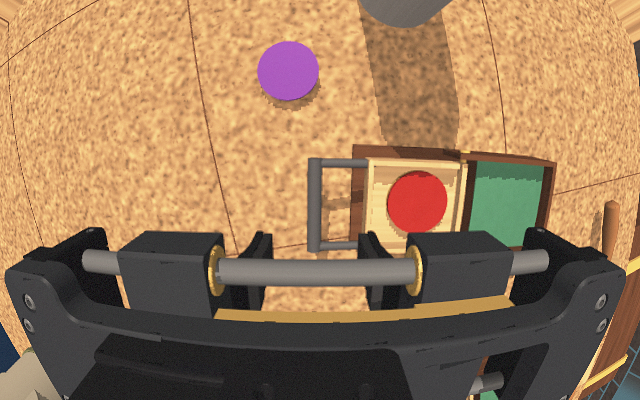

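The bar is now at column 315 with its centre near row 204, which agrees with my estimate to about 3 mm. Next I'll let the fingers finish narrowing and descend around the bar.

Call:
carry_out(
  steps=[
    [[0.2, 0, 0, 0, 0, 0], [0.2, 0, 0, 0, 0, 0], [0.2, 0, 0.5, 0, 0, 0], [0.2, 0, 1.2, 0, 0, 0], [0.2, 0, 2, 0, 0, 0], [0.2, 0, 3, 0, 0, 0], [0.2, 0, 4, 0, 0, 0], [0.2, 0, 5, 0, 0, 0], [0.2, 0, 5.8, 0, 0, 0], [0.2, 0, 6.6, 0, 0, 0], [0.2, 0, 6.6, 0, 0, 0], [0.2, 0, 6.6, 0, 0, 0]],
  ],
)

```text
time: 3.7
ee_pos: [0.4398, 0.2096, 0.026]
eef_rot: [0.766, 0.643, -0.0, -0.0]
ft_force: [-0.1, 0.4, -0.6]
width: 0.03
grip_force: 0.0
```

Call:
carry_out(
  steps=[
    [[0, 0, 0, 0, 0, 0], [0, 0, 0, 0, 0, 0], [0, 0, 0, 0, 0, 0], [0, 0, 0, 0, 0, 0], [0, 0, 0, 0, 0, 0], [0, 0, 0, 0, 0, 0], [0, 0, 0, 0, 0, 0]],
  ],
  hand=1,
  squeeze=12,
)

```text
time: 4.28
ee_pos: [0.4402, 0.2096, 0.0265]
eef_rot: [0.766, 0.643, 0.0, 0.0]
ft_force: [-0.5, 0.2, -1.4]
width: 0.0012
grip_force: 0.0
```

```bash
python3 - <<'E'
from h import *
a=r.camera('wrist')[:,:,::-1]; b=r.camera('side')[:,:,::-1]
cv2.imwrite('pics/m.png',np.vstack([cv2.resize(a[100:340,120:560],(660,360)),cv2.resize(b[100:230,190:430],(430,233))if 0 else cv2.copyMakeBorder(cv2.resize(b[100:230,190:430],(430,233)),0,0,0,230,0)]))
E
```

```text
(no output)
```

View pics/m.png

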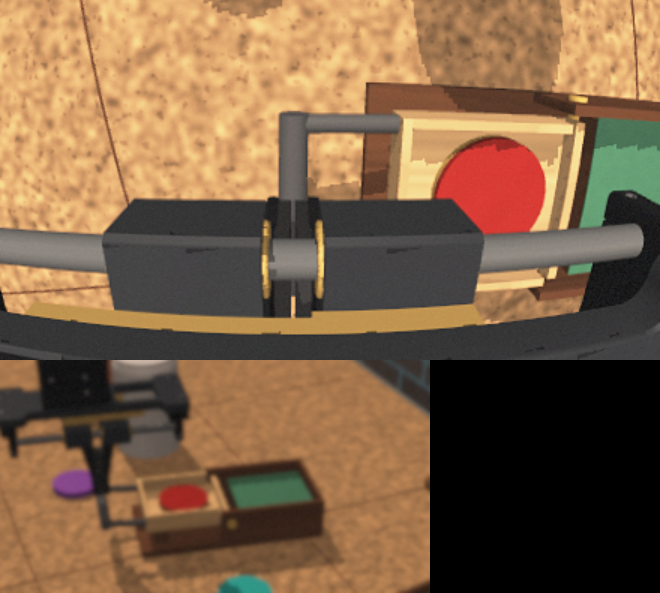

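```bash
python3 - <<'E'
from h import *
s=r.read_state();print(s['width'],s['grip_force'],s['ee_pos'])
p=r.camera_params('side')
b=r.camera('side')[:,:,::-1][110:200,215:325]; b=cv2.resize(b,None,fx=6,fy=6,interpolation=cv2.INTER_CUBIC)
def pr(P,col):
    c=p['view'][:3,:3]@np.array(P)+p['view'][:3,3];u=p['cx']+p['fx']*c[0]/-c[2];v=p['cy']-p['fy']*c[1]/-c[2]
    cv2.circle(b,(int((u-215)*6),int((v-110)*6)),3,col,-1)
e=s['ee_pos'];pr(e,(0,255,0));pr(e+[0,0,.019],(255,255,0))
u=np.array([np.cos(-.17),np.sin(-.17),0]);v=np.array([-u[1],u[0],0])
for k in(-.032,0,.032): pr(np.array([.44,.209,.042])+k*v,(0,0,255))
cv2.imwrite('pics/z.png',b)
E
```

```text
0.0001972192092095748 0.0 [0.44012858 0.20960194 0.02644582]
```

View pics/z.png

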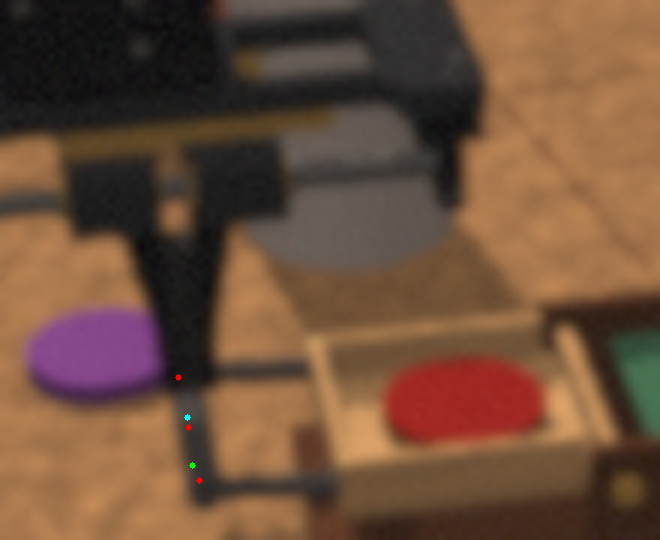

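The tips are clearly above the bar (seen at about (195,385), with the TCP projected to (192,465)), so I need to know where the fingers really are.

```bash
python3 - <<'E'
from h import *
s=r.read_state();p=r.camera_params('wrist')
def proj(P):
    c=p['view'][:3,:3]@P+p['view'][:3,3]; x,y,z=c[0],-c[1],-c[2];n=np.hypot(x,y);t=np.arctan2(n,z);return np.round([p['cx']+p['fx']*t*x/n,p['cy']+p['fy']*t*y/n],1)
V=p['view'];print('cam',-V[:3,:3].T@V[:3,3],V[2,:3])
u=np.array([np.cos(-.17),np.sin(-.17),0]);v=np.array([-u[1],u[0],0])
for k in(-.032,0,.032,.041): print(k,proj(np.array([.44,.209,.042])+k*v))
print('tip',proj(s['ee_pos']),'grasp',proj(s['ee_pos']+[0,0,.019]))
w=r.camera('wrist');cv2.imwrite('pics/w2.png',cv2.resize(w[150:310,240:400,::-1],None,fx=3.7,fy=3.7,interpolation=cv2.INTER_CUBIC).clip(0,255))
cv2.imwrite('pics/w2.png',cv2.convertScaleAbs(cv2.imread('pics/w2.png'),alpha=2))
E
```

```text
cam [0.45264253 0.27890647 0.2225958 ] [0.0443083  0.2551776  0.96587844]
-0.032 [314.4 282.3]
0 [314.2 237.8]
0.032 [313.9 187.7]
0.041 [313.8 172.8]
tip [314.2 228.5] grasp [314.2 239. ]
```

View pics/w2.png

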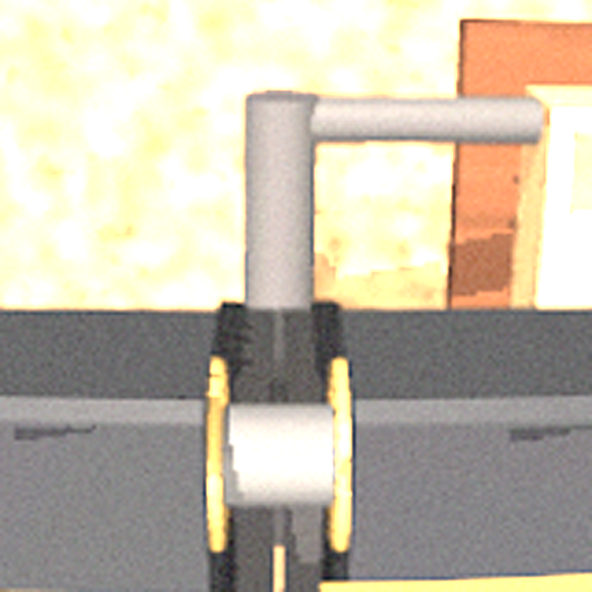

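Both views put the real tips about 32 mm above the reported TCP. So I'll reopen the fingers and lower in two steps, watching the force.

Call:
carry_out(
  steps=[
    [[0, 0, 0, 0, 0, 0], [0, 0, 0, 0, 0, 0], [0, 0, 0, 0, 0, 0], [0, 0, 0, 0, 0, 0], [0, 0, 0, 0, 0, 0], [0, 0, 0.4, 0, 0, 0], [0, 0, 0.8, 0, 0, 0], [0, 0, 1.2, 0, 0, 0], [0, 0, 1.6, 0, 0, 0], [0, 0, 1.6, 0, 0, 0]],
  ],
  hand=0.3,
)

```text
time: 5.32
ee_pos: [0.4395, 0.2093, 0.0094]
eef_rot: [0.766, 0.643, -0.001, -0.0]
ft_force: [-0.2, -0.4, 0.8]
width: 0.0304
grip_force: 0.0
```

Call:
carry_out(
  steps=[
    [[0, 0, 0.3, 0, 0, 0], [0, 0, 0.6, 0, 0, 0], [0, 0, 0.9, 0, 0, 0], [0, 0, 1.2, 0, 0, 0], [0, 0, 1.4, 0, 0, 0], [0, 0, 1.4, 0, 0, 0]],
  ],
)

```text
time: 5.82
ee_pos: [0.4399, 0.2095, -0.004]
eef_rot: [0.766, 0.643, -0.0, -0.0]
ft_force: [-0.0, -1.0, -0.1]
width: 0.0305
grip_force: 0.0
```

Call:
carry_out(
  steps=[
    [[0, 0, 0, 0, 0, 0], [0, 0, 0, 0, 0, 0], [0, 0, 0, 0, 0, 0], [0, 0, 0, 0, 0, 0], [0, 0, 0, 0, 0, 0]],
  ],
  hand=1,
  squeeze=12,
)

```text
time: 6.23
ee_pos: [0.4401, 0.2096, -0.0035]
eef_rot: [0.766, 0.643, -0.0, 0.0]
ft_force: [-0.5, 0.1, 2.5]
width: 0.0117
grip_force: 12.0
```

```bash
python3 - <<'E'
import numpy as np
f=lambda t:np.array([-13.54*np.cos(t+.074),-13.54*np.sin(t+.074)])
for a,b in((0,20),(20,40)):
    print([[0,*map(float,(f(.05*k if k<40 else 1.97)-f(.05*a)).round(1)),0,0,0] for k in range(a+1,b+1)])
E
```

```text
[[0, 0.1, -0.7, 0, 0, 0], [0, 0.2, -1.3, 0, 0, 0], [0, 0.3, -2.0, 0, 0, 0], [0, 0.5, -2.7, 0, 0, 0], [0, 0.7, -3.3, 0, 0, 0], [0, 0.9, -3.9, 0, 0, 0], [0, 1.2, -4.6, 0, 0, 0], [0, 1.5, -5.2, 0, 0, 0], [0, 1.8, -5.8, 0, 0, 0], [0, 2.1, -6.4, 0, 0, 0], [0, 2.5, -6.9, 0, 0, 0], [0, 2.9, -7.4, 0, 0, 0], [0, 3.4, -8.0, 0, 0, 0], [0, 3.8, -8.5, 0, 0, 0], [0, 4.3, -8.9, 0, 0, 0], [0, 4.8, -9.4, 0, 0, 0], [0, 5.3, -9.8, 0, 0, 0], [0, 5.9, -10.2, 0, 0, 0], [0, 6.5, -10.6, 0, 0, 0], [0, 7.0, -10.9, 0, 0, 0]]
[[0, 0.6, -0.3, 0, 0, 0], [0, 1.2, -0.6, 0, 0, 0], [0, 1.9, -0.8, 0, 0, 0], [0, 2.5, -1.0, 0, 0, 0], [0, 3.1, -1.2, 0, 0, 0], [0, 3.8, -1.4, 0, 0, 0], [0, 4.5, -1.5, 0, 0, 0], [0, 5.1, -1.6, 0, 0, 0], [0, 5.8, -1.6, 0, 0, 0], [0, 6.5, -1.6, 0, 0, 0], [0, 7.2, -1.6, 0, 0, 0], [0, 7.8, -1.6, 0, 0, 0], [0, 8.5, -1.5, 0, 0, 0], [0, 9.2, -1.4, 0, 0, 0], [0, 9.8, -1.2, 0, 0, 0], [0, 10.5, -1.0, 0, 0, 0], [0, 11.1, -0.8, 0, 0, 0], [0, 11.8, -0.6, 0, 0, 0], [0, 12.4, -0.3, 0, 0, 0], [0, 12.6, -0.1, 0, 0, 0]]
```

Call:
carry_out(
  steps=[
    [[0, 0.1, -0.7, 0, 0, 0], [0, 0.2, -1.3, 0, 0, 0], [0, 0.3, -2.0, 0, 0, 0], [0, 0.5, -2.7, 0, 0, 0], [0, 0.7, -3.3, 0, 0, 0], [0, 0.9, -3.9, 0, 0, 0], [0, 1.2, -4.6, 0, 0, 0], [0, 1.5, -5.2, 0, 0, 0], [0, 1.8, -5.8, 0, 0, 0], [0, 2.1, -6.4, 0, 0, 0], [0, 2.5, -6.9, 0, 0, 0], [0, 2.9, -7.4, 0, 0, 0], [0, 3.4, -8.0, 0, 0, 0], [0, 3.8, -8.5, 0, 0, 0], [0, 4.3, -8.9, 0, 0, 0], [0, 4.8, -9.4, 0, 0, 0], [0, 5.3, -9.8, 0, 0, 0], [0, 5.9, -10.2, 0, 0, 0], [0, 6.5, -10.6, 0, 0, 0], [0, 7.0, -10.9, 0, 0, 0]],
  ],
)

```text
time: 7.9
ee_pos: [0.5091, 0.1972, 0.1071]
eef_rot: [0.766, 0.643, -0.0, 0.0]
ft_force: [-6.4, -3.3, 9.1]
width: 0.0114
grip_force: 12.0
```

Call:
carry_out(
  steps=[
    [[0, 0.6, -0.3, 0, 0, 0], [0, 1.2, -0.6, 0, 0, 0], [0, 1.9, -0.8, 0, 0, 0], [0, 2.5, -1.0, 0, 0, 0], [0, 3.1, -1.2, 0, 0, 0], [0, 3.8, -1.4, 0, 0, 0], [0, 4.5, -1.5, 0, 0, 0], [0, 5.1, -1.6, 0, 0, 0], [0, 5.8, -1.6, 0, 0, 0], [0, 6.5, -1.6, 0, 0, 0], [0, 7.2, -1.6, 0, 0, 0], [0, 7.8, -1.6, 0, 0, 0], [0, 8.5, -1.5, 0, 0, 0], [0, 9.2, -1.4, 0, 0, 0], [0, 9.8, -1.2, 0, 0, 0], [0, 10.5, -1.0, 0, 0, 0], [0, 11.1, -0.8, 0, 0, 0], [0, 11.8, -0.6, 0, 0, 0], [0, 12.4, -0.3, 0, 0, 0], [0, 12.6, -0.1, 0, 0, 0]],
  ],
)

```text
time: 9.57
ee_pos: [0.6317, 0.1765, 0.1064]
eef_rot: [0.766, 0.643, -0.002, -0.002]
ft_force: [-18.8, -3.9, 17.0]
width: 0.0116
grip_force: 12.0
```

Call:
carry_out(
  steps=[
    [[0, 0, 0, 0, 0, 0], [0, 0, 0, 0, 0, 0], [0, 0, 0, 0, 0, 0]],
  ],
)

```text
time: 9.82
ee_pos: [0.6316, 0.1767, 0.1063]
eef_rot: [0.765, 0.644, -0.001, -0.001]
ft_force: [-9.2, -3.0, 5.5]
width: 0.0114
grip_force: 12.0
```

```bash
python3 - <<'E'
from h import *
cv2.imwrite('pics/s2.png',cv2.resize(r.camera('side')[60:260,180:440,::-1],None,fx=2.6,fy=2.6,interpolation=cv2.INTER_CUBIC))
E
```

```text
(no output)
```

View pics/s2.png

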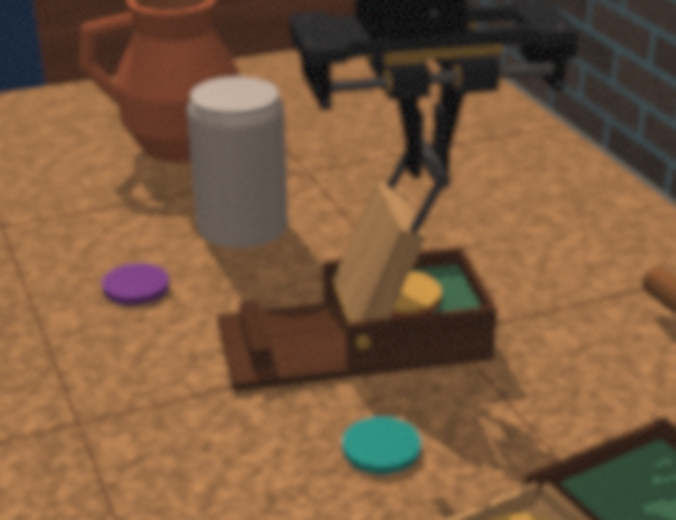

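The tray leans on its stop and the coin shows brass in the well at (418,290). I'll let go and lift straight up.

Call:
carry_out(
  steps=[
    [[0, 0, 0, 0, 0, 0], [0, 0, 0, 0, 0, 0], [0, 0, 0, 0, 0, 0], [0, 0, 0, 0, 0, 0], [0, 0, 0, 0, 0, 0], [0, 0, -0.5, 0, 0, 0], [0, 0, -1.5, 0, 0, 0], [0, 0, -3, 0, 0, 0], [0, 0, -5, 0, 0, 0], [0, 0, -7, 0, 0, 0], [0, -2, -9, 0, 0, 0], [0, -5, -10, 0, 0, 0], [0, -8, -10, 0, 0, 0], [0, -11, -10, 0, 0, 0], [0, -14, -10, 0, 0, 0], [0, -17, -10, 0, 0, 0], [0, -20, -10, 0, 0, 0], [0, -20, -10, 0, 0, 0], [0, -20, -10, 0, 0, 0]],
  ],
  hand=0.3,
)

```text
time: 11.45
ee_pos: [0.4356, 0.2108, 0.2078]
eef_rot: [0.765, 0.644, 0.001, 0.002]
ft_force: [0.6, -0.5, 0.4]
width: 0.0302
grip_force: 0.0
```

```bash
python3 - <<'E'
from h import *
a=r.camera('side')[60:260,200:440,::-1];b=r.camera('top')[120:270,220:330,::-1]
cv2.imwrite('pics/f.png',np.hstack([cv2.resize(a,(480,400)),cv2.resize(b,(293,400))]))
E
```

```text
(no output)
```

View pics/f.png

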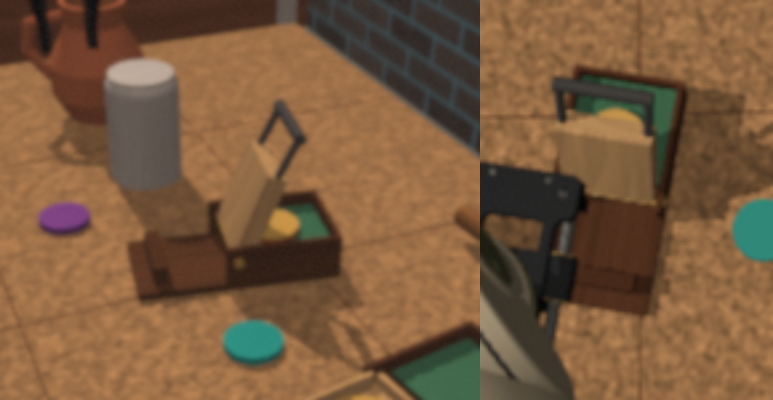

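The tray stays leaning after release and brass shows in the well, in the side view at (283,224) and in the top view at (618,117). I'll check numerically that the coin lies flat.

```bash
python3 - <<'E'
from h import *
u=np.array([np.cos(-.172),np.sin(-.172)]);n=np.array([-u[1],u[0]])
pin=np.array([.440,.209])+.135*u
for c,roi in(('side',(315,140,380,200)),('top',(245,140,300,172))):
    h=cv2.cvtColor(r.camera(c),cv2.COLOR_RGB2HSV);p=r.camera_params(c)
    k=blob(h,(14,130,110),(28,255,255),roi)[:,0]
    P=np.array([cast(p,q,.041)[:2]-pin for q in k]);S=np.c_[P@u,P@n]*1000
    print(c,len(k),k.min(0),k.max(0));print(S[np.argsort(-S[:,0])][:40:2].round().astype(int).tolist())
E
```

```text
side 182 [341 140] [379 199]
[[177, 104], [175, 100], [174, 95], [172, 110], [169, 111], [167, 78], [165, 112], [164, 74], [163, 112], [160, 56], [158, 52], [157, 48], [154, 39], [153, 44], [152, 115], [150, 27], [148, 23], [146, 15], [145, 116], [143, 7]]
top 260 [245 140] [299 171]
[[131, -55], [130, -50], [130, -45], [129, -41], [129, -38], [128, -34], [127, -29], [126, -24], [126, -22], [125, -17], [125, -13], [124, -56], [123, -3], [123, 1], [122, -11], [121, 8], [121, -6], [121, 13], [120, 18], [120, 20]]
```

```bash
python3 - <<'E'
from h import *
u=np.array([np.cos(-.172),np.sin(-.172)]);n=np.array([-u[1],u[0]])
pin=np.array([.440,.209])+.135*u
for c,roi in(('side',(336,160,356,182)),('top',(262,157,284,166))):
    h=cv2.cvtColor(r.camera(c),cv2.COLOR_RGB2HSV);p=r.camera_params(c)
    k=blob(h,(15,150,100),(30,255,255),roi)[:,0]
    S=np.array([(lambda d:(d@u,d@n))(cast(p,q,.041)[:2]-pin) for q in k])*1000
    print(c,k.min(0),k.max(0));print(S[np.argsort(-S[:,0])].round().astype(int).tolist())
E
```

```text
side [336 165] [348 179]
[[73, -2], [72, 3], [71, -5], [71, 7], [70, -9], [70, 11], [69, -13], [69, 16], [68, -17], [67, -20], [67, 16], [66, 20], [64, -23], [64, 21], [62, 21], [61, -27], [60, 22], [59, -26], [58, 22], [56, -29], [56, 23], [55, 19], [54, -29], [52, -28], [52, 15], [51, 11], [50, -28], [50, 8], [49, 4], [48, 0], [47, -31], [47, -4], [46, -8], [45, -31], [45, -11], [44, -30], [44, -15], [43, -19], [42, -30], [42, -22], [41, -26], [40, -29]]
top [266 161] [278 164]
[[71, 2], [71, 4], [70, -8], [70, -5], [69, -3], [69, -1], [68, -13], [68, -10], [68, 6], [68, 8], [67, 11], [67, 11], [67, -4], [67, 13], [67, -1], [66, -16], [66, 1], [66, -13], [66, 3], [66, -11], [66, 6], [65, -9], [65, 8], [65, -6]]
```

```bash
python3 -c "
from bench import r
print(r.close_job())"
```

```text
the job is handed in; nothing more can be done
None
```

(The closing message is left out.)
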